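Wedge the rocking preheater

TASK

The circuit-board preheater on this repair bench rocks, because the rubber foot under its front-left corner is worn short. With your fingertips push the wooden wedge that lies beside it, thin end first, under that foot until the rocking is taken up, and then press down firmly on the corner above the foot for a moment to feel that it no longer dips; if it still dips, push the wedge further and press again. Nothing is to be picked up, the preheater is to be left standing level about where it is, and the other things on the bench are to be left alone.

Things in the scene. Friction and masses are not known exactly. Their poses are not given: they have to be found in the camera images.
- preheater: Preheater, loose, 1.6 to 2.4 kg: low grey steel case 180 deep (x) x 220 wide (y) x 50 high on four domed rubber feet 16 high, 21 thick, at x +-70, y +-90 mm; aluminium heating plate on top, black front panel. Origin: mid case at bench level; z up, x from front panel to rear, y to the left for someone facing the panel. Level at the start; it slides if forced along.
- short_foot (a point): Bench-level point under the worn foot (preheater x -70, y +90 mm: front left), on its axis, 20 mm inside the case's left side and front; the case's underside is 16 mm up. The preheater stands level on the other three feet and this one hangs 5 to 9 mm clear of the bench (how much is not known). Axes as the preheater's.
- corner_top (a point): Place to press: flat bare top of the case straight above the worn foot, 66 mm above the bench, 20 mm from the case's left and front edges. The heating plate (5 mm higher) begins 18 mm behind and 20 mm to the right of it. Unwedged, 1 to 2 N here tips the preheater down onto the worn foot. Axes as the preheater's.
- wedge: Plain dark hardwood wedge, 35 g, 110 long (x), 38 wide (y), flat underside, 2 mm thick at the thin end (+x) rising evenly to 16 at the heel (-x). Origin: middle of its underside; z up. Starts left of the preheater, thin end about 15 to 45 mm outside its left side, pointing at the worn foot within about 15 degrees and 20 mm to either side. Holds by friction once tight.
- wedge_heel (a point): Centre of the wedge's heel, a flat upright face 38 wide x 16 mm high, 8 mm above the bench; the place to push, along the wedge's x. Loose, it slides with under 0.5 N; when tight under the foot the push needed rises steeply to 5 to 10 N; forced on beyond that, the preheater slides or turns instead. Axes as the wedge's.
- wedge_tip (a point): Middle of the wedge's thin edge, 1 mm above the bench. Axes as the wedge's.
- solder_spool: Upright metal solder spool, 54 mm across, 40 mm high, behind the wedge (leave alone). Origin: centre of its underside.
- screwdriver: Screwdriver with black handle, 170 mm long, lying in front of the wedge (leave alone). Origin: middle of its underside; handle to its -x.
- pliers: Long-nose pliers with black handles, 165 mm long, lying flat to the right of the preheater (leave alone). Origin: near the middle, on the bench.
- circuit_board: Green circuit board 70 x 100 mm on four brass spacers, 17 mm high in all (leave alone). Origin: centre of its underside.
- phone: Black phone 150 x 72 x 8 mm, lying flat (leave alone). Origin: centre of its underside.
- drink_can: Drink can, 66 mm across, 122 mm high, upright (leave alone). Origin: centre of its underside.
- drink_bottle: Black drinking bottle, 72 mm across, 215 mm high, upright (leave alone). Origin: centre of its underside.
- driver_case: Open flat black case of precision screwdrivers, 75 x 150 x 16 mm (leave alone). Origin: centre of its underside.
Mind the look-alikes: they are no part of the job. Of the things that look like the wedge, the largest one is meant.

How it is judged:
On the way, in this order (a step that is already met when the one before it is completed fails the run):
1. the wedge is pushed, thin end first, under the worn foot ((y of wedge_heel in the frame of preheater above 0.11 m or x of wedge_heel in the frame of preheater below -0.09 m) and x of short_foot in the frame of wedge between -0.05 and 0.048 m and y of short_foot in the frame of wedge between -0.018 and 0.018 m and height (world z) of wedge below 0.012 m), for 0.1 s.
2. a fingertip presses down on the corner above the worn foot with more than 3 N, and the preheater stays level (under 0.7 degrees) ((y of wedge_heel in the frame of preheater above 0.11 m or x of wedge_heel in the frame of preheater below -0.09 m) and x of short_foot in the frame of wedge between -0.05 and 0.048 m and y of short_foot in the frame of wedge between -0.018 and 0.018 m and contact force between the fingers and preheater above 3 N and z of the grasp point in the frame of corner_top above 0 m and horizontal distance between the grasp point and corner_top below 0.035 m and angle between preheater's own z axis and vertical below 0.012 rad), for 0.3 s.
At the end, for the whole second after the job is handed in: Worn foot over the wedge (within 18 mm of its centre line, 7 mm or more inside the thin end, heel outside the case); corner pressed with over 3 N without leaning; in the end the preheater level within 0.012 rad, within 30 mm of its start, the wedge flat on the bench, both at rest ((y of wedge_heel in the frame of preheater above 0.11 m or x of wedge_heel in the frame of preheater below -0.09 m) and x of short_foot in the frame of wedge between -0.05 and 0.048 m and y of short_foot in the frame of wedge between -0.018 and 0.018 m and angle between preheater's own z axis and vertical below 0.012 rad and height (world z) of wedge below 0.008 m and distance of preheater from where it was at the start of the episode below 0.03 m and linear speed of each of preheater, wedge below 0.01 m/s); the robot touches nothing.
It fails at once if the wedge is picked up (more than 12 mm off the bench) (height (world z) of wedge above 0.012 m).
It fails at once if the preheater is lifted (its middle more than 12 mm) (height (world z) of preheater above 0.012 m).
It fails at once if the preheater is shoved more than 30 mm along the bench (distance of preheater from where it was at the start of the episode above 0.03 m).
It fails at once if one of the other things is moved by more than 20 mm (distance of any of solder_spool, screwdriver, pliers, circuit_board, phone, drink_can, drink_bottle, driver_case from where it was at the start of the episode above 0.02 m).
It also fails if it takes over 51 s, if anything falls off the work surface, if the arm or the gripper's body presses on something with over 40 N, if the wrist force passes 120 N, or if a joint passes its speed limit or range.

ROBOT

A 7-joint arm with a two-finger parallel gripper is mounted at the origin on the work surface. World frame = base frame: x ahead of the robot, y to its left, z up, the work surface at z = 0. Lengths are in m, angles in rad, forces in N, time in s.
With the tool pointing down it reaches from about 0.4 to 0.875 m from the base axis. Payload 6.5 kg.
Tool frame: the origin (TCP) lies midway between the tips of the shut fingers; the grasp point (between the pads) lies 19 mm behind it; z points along the fingers, y is the line along which they close (so a half turn about z gives the same grasp; the last joint's range is limited). The gripper opens to 85 mm and grips with 20 to 120 N. Pads are 22 mm wide; open, the fingers measure 114 mm over their backs; the gripper's body (76 mm by 85 mm) begins 54 mm behind the grasp point. The pads swing forward as they close: fully open they stand 13 mm farther back than shut.
Start: joints at [1.261, 0.536, -0.004, 1.538, 0.003, 1.067, -0.071], TCP at [0.157, -0.631, 0.231] pointing down, gripper open.
Joint ranges: [-2.7, 2.7], [-0.37, 2.16], [-1.27, 1.26], [0.24, 2.4], [-1.31, 4.45], [0.19, 1.91], [-2.76, 2.76]. Speed limits (rad/s): [2.39, 2.39, 3.14, 3.14, 3.14, 3.14, 3.14].

INTERFACE

Orientations are given as a unit quaternion [x, y, z, w].
In Python, from bench import manip gives the robot as it stands.
- The arm moves only by the tool servo_tool, never from a script. Its argument "plan" is a list that holds one entry, the list of rows, each a list of 6 numbers: the shift along the tool's x, y, z in units of 60 mm (1.0 is 60 mm), then the turn, a rotation vector about the tool's x, y, z in units of 120 degrees (1.0 is 120 degrees). A call has 1 to 10 rows; each row shifts and turns the commanded pose from where the row before left it, along the tool's axes as they then stand; what a row does not reach is not made up. A row lasts 1/8 s, in which the tool goes at most 62.5 mm and 10.7 degrees, less where a joint would pass 70% of its speed; a pose out of reach is approached as far as the arm can. A call with a number of a shift or a turn outside -1 to 1 is refused whole. A call with a gripper value outside its range is refused whole. "fingers" is the opening, from 0 (shut) to 1 (fully open), set as the call begins (left out, the last holds). The fingers move at their own pace and stop on an object; "squeeze" is the grip in N (left out, the last holds). Time passes only in rows, so rows that do not move let the fingers close. It gives the time, the measured TCP pose, the force, the opening and the grip force at its end, in the units of the state.
- manip.sense(): the state, without advancing time (a new reading comes with each control period).
- manip.read_camera(name): name is "side" or "top" or "wrist"; returns a dict with "frame" (420x560x3 uint8, blue, green, red), "depth" (420x560 float32, m along the optical axis (not along the pixel's ray), 0 where there is no reading), "K" (3x3 intrinsics, pixels), "rvec" (rotation vector, rad) and "tvec" (3), from world to camera coordinates, as OpenCV has them. Camera axes: x right, y down, z forward; pixel columns grow to the right and rows downward; lengths in m; the calibration is good to about 2 mm. A picture is of the moment at which its call begins.
- manip.finish_job(): hands the job in; it is judged then, once.
Trained networks look in a picture, given as the dict that the camera call returned (one of the last four; its "shot" number tells which), for a name from the list of things; names that differ only in an ending like _2 or _b are one class to them, and where a whole thing is asked for, a point or a joint stands for the part that bears it (a point fixed in the world has none). Each returns a list of dicts, best first, with "score" (0 to 1); they miss things now and then, are a little off and sometimes report something else, mostly with a low value. They report only what shows in the picture. A call takes as long as a camera call. They do not tell look-alikes from the thing itself.
- manip.regions_of(name, picture): "region" (420x560 bool, what is visible of it) and "centre" ([column, row] as shares, 0 to 1, of the picture: columns of its width, rows of its height, amid what is visible of it).
- manip.pinpoint(name, picture): "centre" ([column, row] as shares, 0 to 1, of the picture: columns of its width, rows of its height: a listed point, or the origin of a listed thing).
The state is a dict: "clock": time; "q": joint angles; "qd": joint speeds; "effort": joint torques, N m; "eef_pos": TCP position; "eef_rot": TCP orientation; "contact_force": force on the tool from outside, world axes, zero at the start; "wrist_torque": the same for the moment, N m; "grip_width": finger opening in m; "grasp_force": force on a finger pad.
Only numpy, scipy, OpenCV 4.12 (cv2) and the standard library are available. Lean on these libraries where they do the work, as an engineer would, in place of code of your own. Each camera call takes 0.05 s, during which the arm holds its last target. There are 200 camera calls.

## Working session

There is one attempt and no reset: what is moved stays moved. The work goes in short steps, Python scripts to look and compute and a tool call to move; the robot and the scene stay as the last step left them, time stands still between calls to the robot, and variables do not carry over. Pictures are saved under pics/ and viewed, at most 10 in all, crops included, and the job is handed in when it is done.

Besides the shell and the picture viewer there is one more tool, called after "Call:" as name(argument=value, ...) on one line, values as JSON. servo_tool: Moves the arm, as the interface text tells. Its arguments: {"type":"object","properties":{"plan":{"type":"array","items":{"type":"array","items":{"type":"array","items":{"type":"number"}}}},"fingers":{"type":"number"},"squeeze":{"type":"number"}},"required":["plan"]}

```bash
mkdir -p pics; cat > h.py <<'E'
import numpy as np, cv2
from bench import manip
from scipy.spatial.transform import Rotation as R
def ray(p,uv):
    Rm=cv2.Rodrigues(np.array(p["rvec"],float))[0]; t=np.array(p["tvec"],float).ravel()
    d=Rm.T@np.linalg.inv(p["K"])@np.array([uv[0],uv[1],1.]); return -Rm.T@t,d
def at_z(p,uv,z):
    o,d=ray(p,uv); return o+d*(z-o[2])/d[2]
def pix(c): return np.array(c)*[560,420]
def proj(p,X):
    return cv2.projectPoints(np.array(X,float).reshape(-1,3),np.array(p["rvec"],float),np.array(p["tvec"],float),np.array(p["K"],float),None)[0].reshape(-1,2)
E
python3 - <<'E'
from h import *
s=manip.sense(); print(s["clock"],s["eef_pos"],s["eef_rot"])
ims=[]
for c in ["top","side"]:
    p=manip.read_camera(c); cv2.imwrite(f"pics/{c}0.png",p["frame"])
    for n,z in [("wedge",0),("wedge_heel",.008),("wedge_tip",.001),("corner_top",.066),("preheater",0),("solder_spool",0),("screwdriver",0)]:
        for r in manip.pinpoint(n,p)[:4]:
            u=pix(r["centre"]); print(c,n,round(r["score"],2),u.round(),at_z(p,u,z).round(3))
    if c=="top":
        for r in manip.regions_of("wedge",p): print("reg",round(r["score"],2),pix(r["centre"]).round(),r["region"].sum())
E
```

```text
0.0 [ 0.1567299  -0.63017184  0.23038988] [ 9.92575615e-01  1.21625962e-01 -1.76556026e-04 -8.61233892e-04]
top wedge 0.85 [244. 212.] [0.57  0.122 0.   ]
top wedge 0.74 [209. 255.] [0.434 0.231 0.   ]
top wedge 0.56 [201. 182.] [0.669 0.257 0.   ]
top wedge 0.45 [303. 192.] [ 0.628 -0.064  0.   ]
top wedge_heel 0.67 [220. 263.] [0.41  0.198 0.008]
top wedge_heel 0.64 [185. 175.] [0.689 0.307 0.008]
top wedge_heel 0.55 [225. 219.] [0.545 0.18  0.008]
top wedge_heel 0.27 [256. 206.] [0.586 0.082 0.008]
top wedge_tip 0.95 [258. 206.] [0.587 0.077 0.001]
top wedge_tip 0.75 [202. 189.] [0.646 0.255 0.001]
top corner_top 0.89 [274. 214.] [0.55  0.029 0.066]
top solder_spool 0.71 [245. 175.] [ 0.689  0.118 -0.   ]
top screwdriver 0.54 [270. 249.] [0.452 0.043 0.   ]
reg 0.79 [241. 212.] 438
reg 0.72 [193. 180.] 188
reg 0.62 [210. 257.] 183
side wedge 0.9 [177. 286.] [0.657 0.27  0.   ]
side wedge 0.67 [263. 322.] [0.431 0.24  0.   ]
side wedge 0.64 [244. 261.] [0.566 0.125 0.   ]
side wedge_heel 0.96 [280. 309.] [0.415 0.198 0.008]
side wedge_heel 0.94 [156. 287.] [0.69  0.304 0.008]
side wedge_heel 0.63 [235. 276.] [0.554 0.178 0.008]
side wedge_heel 0.53 [303. 264.] [0.437 0.058 0.008]
side wedge_tip 0.87 [254. 244.] [0.575 0.067 0.001]
side wedge_tip 0.62 [189. 279.] [0.646 0.242 0.001]
side wedge_tip 0.6 [248. 326.] [0.455 0.268 0.001]
side wedge_tip 0.43 [150. 390.] [0.534 0.49  0.001]
side corner_top 0.8 [269. 217.] [0.563 0.018 0.066]
side preheater 0.66 [266. 205.] [ 0.629 -0.069  0.   ]
side solder_spool 0.78 [207. 240.] [ 0.687  0.121 -0.   ]
side screwdriver 0.94 [301. 267.] [0.438 0.064 0.   ]
```

```bash
python3 - <<'E'
import cv2
a=cv2.imread("pics/top0.png")[140:290,150:350]; cv2.imwrite("pics/top0c.png",cv2.resize(a,None,fx=4,fy=4,interpolation=cv2.INTER_CUBIC))
E
```

```text
(no output)
```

View pics/top0c.png

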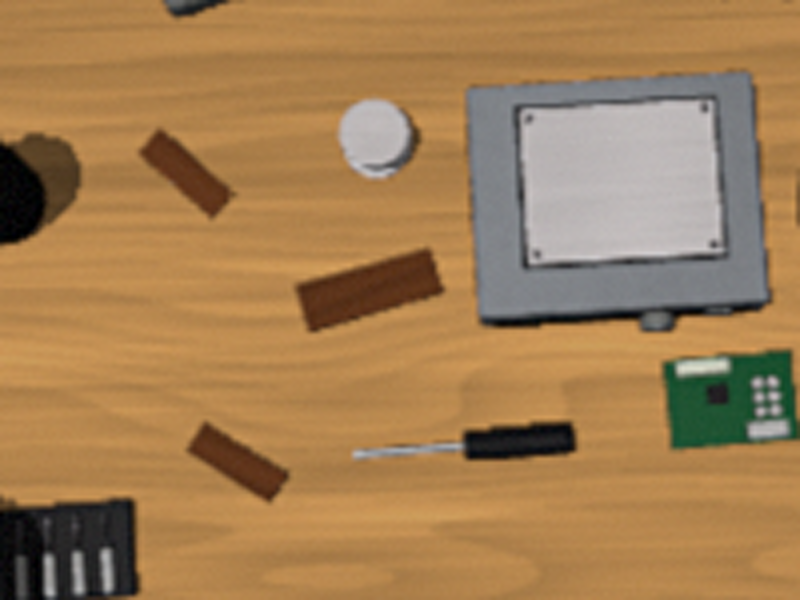

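View pics/side0.png

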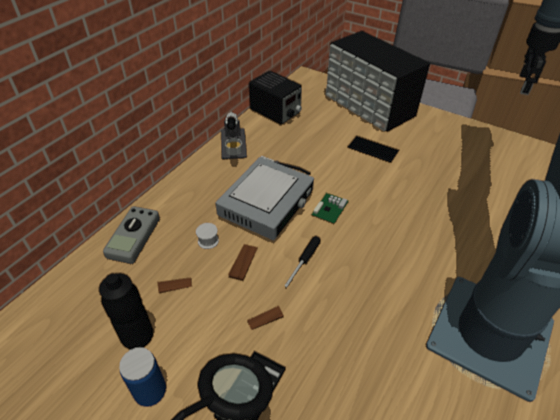

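The three look-alikes are at top pixels (243,212), (197,183) and (209,255). The crop shows the one at (243,212) is clearly the largest, and it points at the preheater's front-left corner. That is the wedge. I'll swing over to it now.

Call:
servo_tool(plan=[[[0.96,0,-0.1,0,0,-0.0425],[0.96,0,-0.1,0,0,-0.0425],[0.96,0,-0.1,0,0,-0.0425],[0.96,0,-0.1,0,0,-0.0425],[0.96,0,0,0,0,-0.0425],[0.96,0,0,0,0,-0.0425],[0.96,0,0,0,0,-0.0425],[0.96,0,0,0,0,-0.0425],[0.96,0,0,0,0,-0.0425],[0.96,0,0,0,0,-0.0425]]], fingers=0.15)

```text
clock: 2.1
eef_pos: [0.6035, -0.2945, 0.2553]
eef_rot: [0.843, 0.538, 0.0, 0.0]
contact_force: [0.9, -0.3, 0.3]
grip_width: 0.0129
grasp_force: 0.0
```

Call:
servo_tool(plan=[[[0.96,0,0,0,0,-0.0425],[0.96,0,0,0,0,-0.0425],[0.96,0,0,0,0,-0.0425],[0.96,0,0,0,0,-0.0425],[0.96,0,0,0,0,-0.0425],[0.96,0,0,0,0,-0.0425],[0.96,0,0,0,0,-0.0425],[0.96,0,0,0,0,-0.0425],[0,0,0,0,0,0]]])

```text
clock: 3.22
eef_pos: [0.6566, 0.1594, 0.2556]
eef_rot: [0.599, 0.801, 0.001, -0.002]
contact_force: [-0.1, -0.3, 0.8]
grip_width: 0.013
grasp_force: 0.0
```

```bash
cat >> h.py <<'E'
def pose():
    s=manip.sense(); return np.array(s["eef_pos"]),R.from_quat(s["eef_rot"]),s
E
python3 - <<'E'
from h import *
P,Q,s=pose(); print(s["clock"],P.round(4),Q.as_matrix().round(3).tolist(),s["grip_width"],np.round(s["q"],2),np.round(s["contact_force"],2))
p=manip.read_camera("wrist"); cv2.imwrite("pics/w1.png",p["frame"]); print(ray(p,(280,210)))
for n,z in [("wedge",0),("wedge_heel",.008),("wedge_tip",.001),("corner_top",.066)]:
    for r in manip.pinpoint(n,p)[:3]:
        u=pix(r["centre"]); print(n,round(r["score"],2),u.round(),at_z(p,u,z).round(3))
E
```

```text
3.225 [0.6566 0.1594 0.2556] [[-0.282, 0.96, -0.001], [0.96, 0.282, 0.004], [0.004, 0.0, -1.0]] 0.012981893886137966 [ 0.03  0.62 -0.52  1.41  0.31  1.19 -0.24] [-0.12 -0.31  0.85]
(array([0.63929738, 0.22350405, 0.39904276]), array([ 0.06901978, -0.24891826, -0.96608349]))
wedge 0.8 [316.  90.] [0.667 0.275 0.   ]
wedge 0.74 [104. 206.] [0.444 0.061 0.   ]
wedge 0.67 [117.  69.] [0.435 0.232 0.   ]
wedge_heel 0.74 [339.  71.] [0.687 0.301 0.008]
wedge_heel 0.7 [88. 90.] [0.41  0.199 0.008]
wedge_heel 0.65 [164. 276.] [ 0.541 -0.013  0.008]
wedge_tip 0.92 [139.  45.] [0.456 0.264 0.001]
wedge_tip 0.69 [210. 224.] [0.583 0.076 0.001]
corner_top 0.96 [164. 274.] [0.554 0.025 0.066]
```

View pics/w1.png

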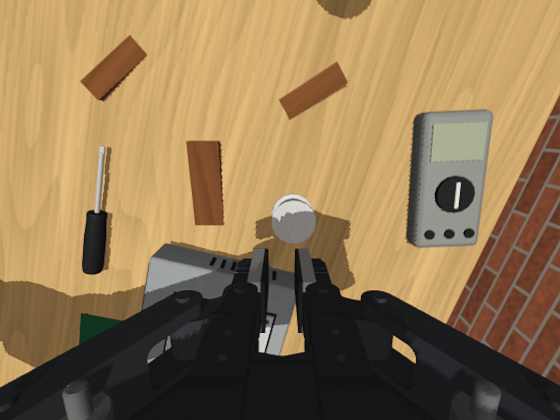

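The largest wedge is at about (205,182), with its heel at row 141 and its tip at row 225. The preheater's front-left vertical edge runs from about (165,243) to (150,262). Next I'll measure the wedge outline and the preheater corners.

```bash
python3 - <<'E'
from h import *
P,Q,s=pose()
def wedgequad(p,c,box):
    hsv=cv2.cvtColor(p["frame"],cv2.COLOR_BGR2HSV); x0,x1,y0,y1=box
    g=p["frame"].astype(int); m=((g[...,2]<150)&(g[...,2]-g[...,0]>35)&(g[...,1]<95)).astype(np.uint8)
    k=np.zeros_like(m);k[y0:y1,x0:x1]=m[y0:y1,x0:x1]
    cs=max(cv2.findContours(k,0,2)[0],key=cv2.contourArea); h=cv2.convexHull(cs)
    q=cv2.approxPolyDP(h,4,True).reshape(-1,2)
    r=cv2.boxPoints(cv2.minAreaRect(cs)); print(c,cv2.contourArea(cs),q.tolist(),r.round().tolist())
    for a in q: print("  ",a,at_z(p,a,.016)[:2].round(4),at_z(p,a,.0)[:2].round(4))
p=manip.read_camera("wrist"); wedgequad(p,"w",(170,245,130,235))
for u in [(150,262),(165,243)]: print(u,at_z(p,u,.066).round(4),at_z(p,u,.013).round(4))
t=manip.read_camera("top"); wedgequad(t,"t",(222,262,200,225))
# preheater top plane corners
for u in [(467,88),(480,318),(750,72),(768,300),(516,106),(526,268),(716,96),(727,257)]:
    uu=(150+u[0]/4-.4,140+u[1]/4-.4); print("ph",u,at_z(t,uu,.066).round(4),at_z(t,uu,.071)[:2].round(4))
E
```

```text
w 2514.0 [[218, 132], [223, 216], [196, 216], [185, 132]] [[185.0, 132.0], [219.0, 129.0], [225.0, 216.0], [191.0, 218.0]]
   [218 132] [0.5726 0.1862] [0.5696 0.185 ]
   [223 216] [0.6013 0.0862] [0.5995 0.0809]
   [196 216] [0.568  0.0769] [0.5649 0.0712]
   [185 132] [0.5348 0.1757] [0.5303 0.174 ]
(150, 262) [0.5375 0.026  0.066 ] [ 0.5207 -0.0041  0.013 ]
(165, 243) [0.5502 0.054  0.066 ] [0.5354 0.0283 0.013 ]
t 151.5 [[242, 218], [227, 222], [224, 211], [236, 207]] [[223.0, 211.0], [238.0, 206.0], [242.0, 218.0], [227.0, 223.0]]
   [242 218] [0.5467 0.1274] [0.5493 0.1287]
   [227 222] [0.535  0.1741] [0.5375 0.1758]
   [224 211] [0.5698 0.1834] [0.5727 0.1852]
   [236 207] [0.5818 0.1459] [0.5847 0.1474]
ph (467, 88) [0.7121 0.0479 0.066 ] [0.7108 0.0477]
ph (480, 318) [0.5338 0.0405 0.066 ] [0.533  0.0404]
ph (750, 72) [ 0.7205 -0.169   0.066 ] [ 0.7191 -0.1684]
ph (768, 300) [ 0.5434 -0.1762  0.066 ] [ 0.5426 -0.1756]
ph (516, 106) [0.6972 0.0106 0.066 ] [0.6959 0.0106]
ph (526, 268) [0.5713 0.0053 0.066 ] [0.5704 0.0053]
ph (716, 96) [ 0.7021 -0.1424  0.066 ] [ 0.7008 -0.1419]
ph (727, 257) [ 0.5768 -0.1465  0.066 ] [ 0.5759 -0.146 ]
```

Call:
servo_tool(plan=[[[0,0,0,0,0,0.0685],[0,0,0,0,0,0.0685],[-0.39,-0.29,0.3,0,0,0],[-0.38,-0.29,0.4,0,0,0],[0,0,0.7,0,0,0],[0,0,0.7,0,0,0],[0,0,0.7,0,0,0],[0,0,0.7,0,0,0],[0,0,0,0,0,0]]], fingers=0)

```text
clock: 4.7
eef_pos: [0.621, 0.1044, 0.0424]
eef_rot: [0.712, 0.703, -0.003, -0.002]
contact_force: [-0.0, 0.2, 0.1]
grip_width: -0.0006
grasp_force: 0.0
```

```bash
python3 - <<'E'
from h import *
P,Q,s=pose(); print(s["clock"],P.round(4),Q.as_matrix().round(3).tolist(),s["grip_width"],np.round(s["contact_force"],2))
p=manip.read_camera("wrist"); cv2.imwrite("pics/w2.png",p["frame"])
for n,z in [("wedge",0),("wedge_heel",.008),("wedge_tip",.001),("corner_top",.066)]:
    for r in manip.pinpoint(n,p)[:3]:
        u=pix(r["centre"]); print(n,round(r["score"],2),u.round(),at_z(p,u,z).round(3))
E
```

```text
4.7 [0.621  0.1044 0.0424] [[0.013, 1.0, -0.006], [1.0, -0.013, -0.002], [-0.002, -0.006, -1.0]] -0.0005502882018625299 [-0.03  0.23  0.11]
wedge 0.77 [194. 199.] [0.569 0.129 0.   ]
wedge_tip 0.94 [223. 279.] [0.584 0.075 0.001]
```

View pics/w2.png

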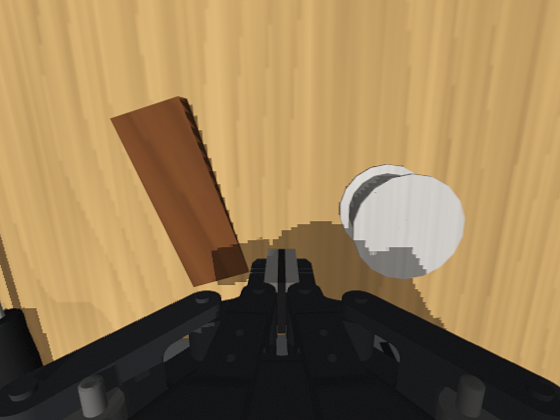

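The wedge runs from its heel at about (148,108) to its tip at (221,279), which matches the estimate. The fingertips are clear beside its +x side, with the spool at (400,225). I'll lower and nudge the tip sideways so the wedge lines up with the foot.

Call:
servo_tool(plan=[[[0,0,0.32,0,0,0],[0,0,0.31,0,0,0],[0,-0.1,0,0,0,0],[0,-0.1,0,0,0,0],[0,-0.1,0,0,0,0],[0,-0.1,0,0,0,0],[0,-0.1,0,0,0,0],[0,-0.05,0,0,0,0],[0,0,0,0,0,0]]])

```text
clock: 6.08
eef_pos: [0.5904, 0.1064, 0.0076]
eef_rot: [0.711, 0.703, -0.0, 0.0]
contact_force: [0.7, 0.8, -0.1]
grip_width: 0.0001
grasp_force: 0.0
```

```bash
cat >> h.py <<'E'
def look(cam):
    p=manip.read_camera(cam)
    for n,z in [("wedge",0),("wedge_heel",.008),("wedge_tip",.001),("corner_top",.066)]:
        for r in manip.pinpoint(n,p)[:5]:
            u=pix(r["centre"]); X=at_z(p,u,z)
            if r["score"]>.4 and .48<X[0]<.64 and -.05<X[1]<.22: print(cam,n,round(r["score"],2),u.round(),X.round(4))
    return p
E
python3 - <<'E'
from h import *
P,Q,s=pose(); print(s["clock"],P.round(4),np.round(s["contact_force"],2))
for c in ["wrist","top","side"]: look(c)
E
```

```text
6.075 [0.5904 0.1064 0.0076] [ 0.75  0.75 -0.12]
wrist wedge 0.77 [231. 216.] [0.5669 0.1299 0.    ]
wrist wedge_heel 0.79 [187. 104.] [0.5521 0.183  0.008 ]
top wedge 0.74 [244. 213.] [0.5654 0.1228 0.    ]
side wedge 0.94 [246. 262.] [ 0.5616  0.1242 -0.    ]
side wedge_heel 0.79 [234. 278.] [0.5518 0.1848 0.008 ]
side wedge_tip 0.72 [256. 244.] [0.5726 0.0639 0.001 ]
side corner_top 0.81 [269. 222.] [0.5533 0.0296 0.066 ]
```

```bash
python3 - <<'E'
from h import *
p=look("wrist"); cv2.imwrite("pics/w3.png",cv2.resize(p["frame"][80:320,120:420],None,fx=2,fy=2))
print(pose()[0])
E
```

```text
wrist wedge 0.94 [233. 220.] [0.5678 0.1279 0.    ]
wrist wedge_heel 0.66 [190. 108.] [0.5532 0.1816 0.008 ]
[0.59055361 0.10636634 0.00747753]
```

View pics/w3.png

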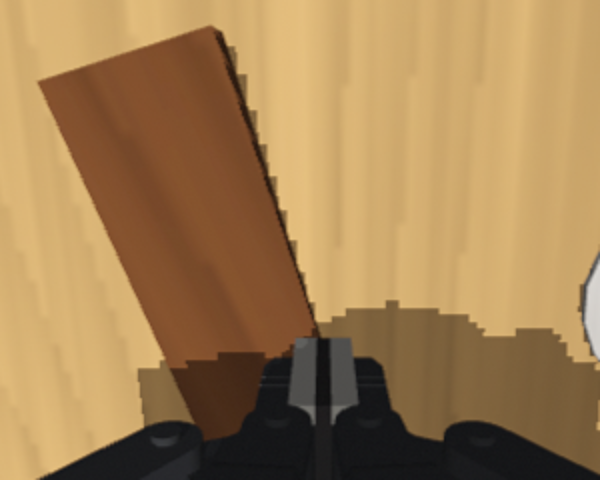

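The wedge has not moved. The fingertips, at z = 7.5 mm, passed over its thin part. I'll back off, go lower and push again at a thicker place.

Call:
servo_tool(plan=[[[0,0.3,-0.05,0,0,0],[0.12,0.25,0,0,0,0],[0,0,0.07,0,0,0],[0,0,0.06,0,0,0],[0,0,0,0,0,0]]])

```text
clock: 7.7
eef_pos: [0.6224, 0.1127, 0.002]
eef_rot: [0.711, 0.703, -0.001, -0.0]
contact_force: [-0.5, 0.1, -0.2]
grip_width: 0.0002
grasp_force: 0.0
```

Call:
servo_tool(plan=[[[0,-0.1,0,0,0,0],[0,-0.1,0,0,0,0],[0,-0.1,0,0,0,0],[0,-0.1,0,0,0,0],[0,-0.1,0,0,0,0],[0,0,0,0,0,0]]])

```text
clock: 8.45
eef_pos: [0.5931, 0.1135, 0.0027]
eef_rot: [0.711, 0.703, -0.0, -0.0]
contact_force: [0.1, -0.6, -0.6]
grip_width: -0.0
grasp_force: 0.0
```

```bash
cat >> h.py <<'E'
def quad(p):
    """corners of the wedge in the wrist view, by colour within the network's region"""
    g=p["frame"].astype(int); b=None
    for r in manip.regions_of("wedge",p):
        X=at_z(p,pix(r["centre"]),.008)
        if .5<X[0]<.64 and .04<X[1]<.2: b=r["region"].astype(np.uint8); break
    if b is None: print("no region"); return
    c=max(cv2.findContours(b,0,2)[0],key=cv2.contourArea)
    for a in cv2.approxPolyDP(cv2.convexHull(c),6,True).reshape(-1,2): print("  quad",a,at_z(p,a,.016)[:2].round(4),at_z(p,a,.002)[:2].round(4))
E
python3 - <<'E'
from h import *
P,Q,s=pose(); print(s["clock"],P.round(4),np.round(s["contact_force"],2))
quad(look("wrist")); look("side")
E
```

```text
8.45 [0.5931 0.1135 0.0027] [ 0.08 -0.59 -0.56]
wrist wedge 0.63 [221. 236.] [0.5647 0.1285 0.    ]
wrist wedge_heel 0.67 [179. 117.] [0.5524 0.1848 0.008 ]
wrist wedge_tip 0.5 [219. 235.] [0.5643 0.129  0.001 ]
  quad [131 128] [0.5349 0.1805] [0.5284 0.1805]
  quad [226 113] [0.5735 0.1859] [0.5711 0.1864]
  quad [261 254] [0.5857 0.1253] [0.5846 0.1193]
  quad [237 296] [0.5739 0.1043] [0.5715 0.096 ]
  quad [190 291] [0.5521 0.1071] [0.5475 0.0991]
side wedge 0.97 [245. 265.] [0.5579 0.1322 0.    ]
side wedge_heel 0.56 [236. 278.] [0.5479 0.1808 0.008 ]
side wedge_tip 0.56 [253. 246.] [0.574  0.0731 0.001 ]
side corner_top 0.68 [269. 222.] [0.5533 0.03   0.066 ]
```

Call:
servo_tool(plan=[[[0,-0.09,0,0,0,0],[0,-0.09,0,0,0,0],[0,0,0,0,0,0]]])

```text
clock: 9.38
eef_pos: [0.5821, 0.1137, 0.0026]
eef_rot: [0.711, 0.703, -0.0, -0.0]
contact_force: [0.2, 0.1, -0.1]
grip_width: -0.0005
grasp_force: 0.0
```

```bash
python3 - <<'E'
from h import *
P,Q,s=pose(); print(s["clock"],P.round(4),np.round(s["contact_force"],2))
quad(look("wrist")); look("side"); quad(look("top"))
E
```

```text
9.375 [0.5821 0.1137 0.0026] [ 0.19  0.07 -0.09]
wrist wedge 0.86 [228. 229.] [0.5576 0.1321 0.    ]
wrist wedge_heel 0.89 [208. 111.] [0.5537 0.1873 0.008 ]
  quad [156 113] [0.5347 0.1863] [0.5293 0.1868]
  quad [254 110] [0.5736 0.187 ] [0.5725 0.1876]
  quad [265 255] [0.5764 0.125 ] [0.5756 0.1189]
  quad [236 296] [0.5624 0.1044] [0.56   0.0962]
  quad [191 289] [0.5417 0.1083] [0.5371 0.1004]
side wedge 0.67 [248. 263.] [0.5545 0.1245 0.    ]
side wedge_heel 0.8 [233. 279.] [0.5534 0.1868 0.008 ]
side wedge_tip 0.81 [258. 245.] [0.5657 0.0633 0.001 ]
side corner_top 0.66 [270. 222.] [0.5512 0.0286 0.066 ]
top wedge 0.51 [243. 219.] [0.5454 0.1268 0.    ]
top wedge_heel 0.79 [225. 217.] [0.5528 0.1811 0.008 ]
top corner_top 0.87 [272. 210.] [0.5601 0.0323 0.066 ]
  quad [240 215] [0.5563 0.1336] [0.5586 0.1347]
  quad [232 222] [0.5347 0.1585] [0.5369 0.1599]
  quad [223 217] [0.551  0.1865] [0.5533 0.1881]
  quad [225 210] [0.5729 0.1802] [0.5754 0.1818]
```

The wedge now points about 2° off −y, and its axis passes within about 5 mm of the foot. I'll go behind the heel.

Call:
servo_tool(plan=[[[0,0.1,0,0,0,0],[0,0,-0.42,0,0,0],[0,0,-0.42,0,0,0],[0.85,-0.28,0,0,0,0],[0.85,-0.29,0,0,0,0],[0,0,0,0,0,0],[0,0,0.38,0,0,0],[0,0,0.38,0,0,0],[0,0,0,0,0,0]]])

```text
clock: 11.35
eef_pos: [0.5545, 0.2146, 0.0053]
eef_rot: [0.711, 0.703, -0.002, -0.001]
contact_force: [-0.8, -0.2, -0.2]
grip_width: -0.0001
grasp_force: 0.0
```

```bash
python3 - <<'E'
from h import *
P,Q,s=pose(); print(s["clock"],P.round(4),np.round(s["contact_force"],2))
p=look("side");cv2.imwrite("pics/s4.png",cv2.resize(p["frame"][180:330,150:350],None,fx=4,fy=4,interpolation=2))
w=look("wrist");quad(w)
E
```

```text
11.35 [0.5545 0.2146 0.0053] [-0.78 -0.16 -0.22]
side wedge 0.63 [247. 267.] [0.5505 0.1367 0.    ]
side wedge_heel 0.9 [233. 277.] [0.5552 0.1838 0.008 ]
side wedge_tip 0.91 [262. 248.] [0.554  0.0657 0.001 ]
side corner_top 0.58 [270. 220.] [0.5552 0.0244 0.066 ]
  quad [284 333] [0.559  0.1824] [0.5591 0.1719]
  quad [287 353] [0.5605 0.1704] [0.5607 0.1587]
  quad [279 355] [0.5563 0.1692] [0.5561 0.1574]
```

View pics/s4.png

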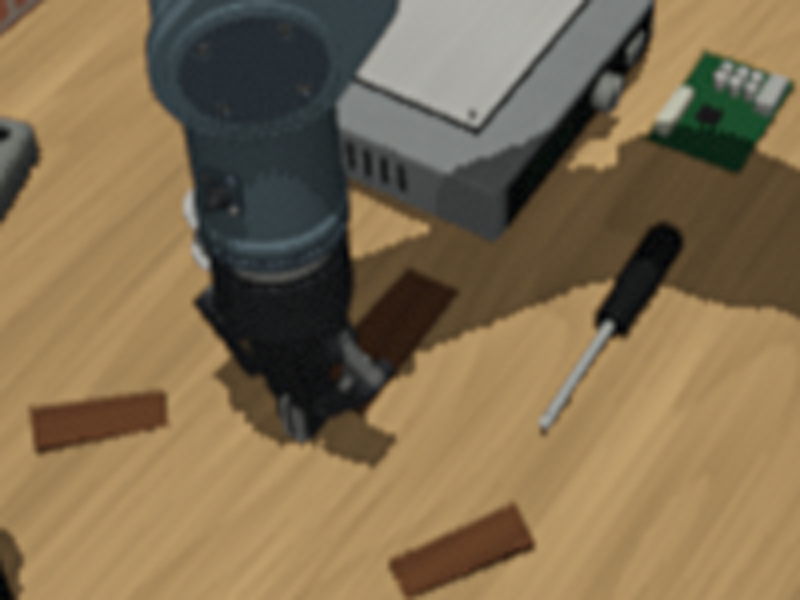

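The fingertips at about (300,430) are behind the heel, and the dark wedge at (400,320) points at the preheater corner. I'll push partway and check.

Call:
servo_tool(plan=[[[-0.2,0,0,0,0,0],[-0.12,0,0,0,0,0],[-0.12,0,0,0,0,0],[-0.12,0,0,0,0,0],[-0.12,0,0,0,0,0],[-0.12,0,0,0,0,0],[-0.12,0,0,0,0,0],[0,0,0,0,0,0]]])

```text
clock: 12.9
eef_pos: [0.5553, 0.1598, 0.0074]
eef_rot: [0.712, 0.703, -0.0, 0.0]
contact_force: [-0.6, 0.2, 0.1]
grip_width: 0.0
grasp_force: 0.0
```

```bash
python3 - <<'E'
from h import *
P,Q,s=pose(); print(s["clock"],P.round(4),np.round(s["contact_force"],2))
p=look("side");cv2.imwrite("pics/s5.png",cv2.resize(p["frame"][180:280,200:333],None,fx=6,fy=6,interpolation=2)); look("top")
E
```

```text
12.9 [0.5553 0.1598 0.0074] [-0.63  0.19  0.06]
side wedge 0.6 [261. 256.] [ 0.54    0.0904 -0.    ]
side wedge_heel 0.61 [242. 267.] [0.5555 0.1475 0.008 ]
side wedge_tip 0.67 [271. 239.] [0.5495 0.028  0.001 ]
side corner_top 0.77 [270. 223.] [0.5508 0.0321 0.066 ]
top corner_top 0.92 [272. 208.] [0.5672 0.0332 0.066 ]
```

View pics/s5.png

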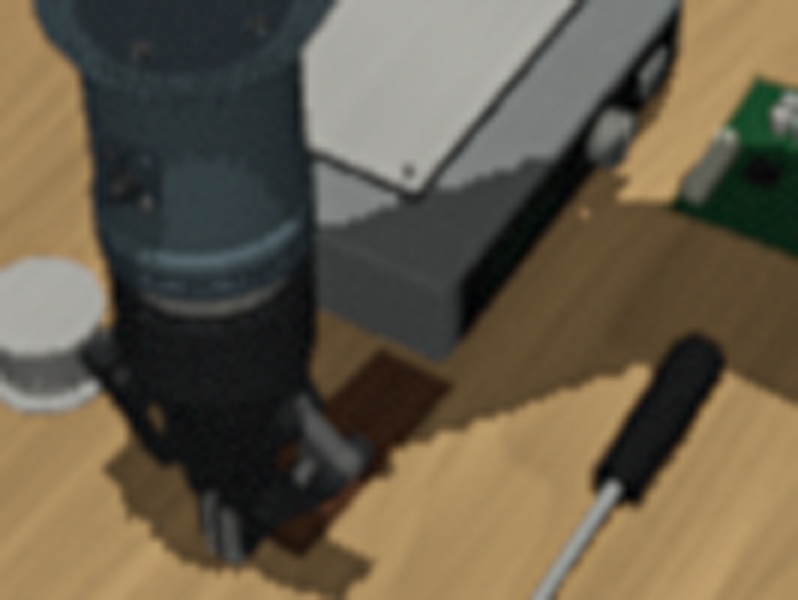

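The wedge tip edge is at about crop (380,350)–(450,385), just short of the case, and the near heel corner is at about (300,550). I'll turn those pixels into positions.

```bash
python3 - <<'E'
from h import *
p=manip.read_camera("side")
f=lambda u:(200+u[0]/6-.4,180+u[1]/6-.4)
print("tip",[at_z(p,f(u),.002)[:2].round(4) for u in [(380,350),(450,385)]])
print("heel near bottom",at_z(p,f((300,552)),0)[:2].round(4))
print("side edge pt",at_z(p,f((375,470)),0.0)[:2].round(4))
print("case FL bottom",at_z(p,f((442,358)),.016)[:2].round(4),"top",at_z(p,f((455,285)),.066)[:2].round(4))
E
```

```text
tip [array([0.5685, 0.0377]), array([0.5323, 0.0379])]
heel near bottom [0.5363 0.1437]
side edge pt [0.5343 0.0922]
case FL bottom [0.5368 0.0371] top [0.5302 0.0371]
```

Call:
servo_tool(plan=[[[0.06,-0.06,0,0,0,-0.017],[-0.12,0,0,0,0,0],[-0.12,0,0,0,0,0],[-0.12,0,0,0,0,0],[-0.12,0,0,0,0,0],[-0.12,0,0,0,0,0],[0,0,0,0,0,0]]])

```text
clock: 14.32
eef_pos: [0.5525, 0.1273, 0.0074]
eef_rot: [0.699, 0.715, -0.0, 0.0]
contact_force: [-0.1, -0.2, -0.6]
grip_width: 0.0002
grasp_force: 0.0
```

```bash
python3 - <<'E'
from h import *
P,Q,s=pose(); print(s["clock"],P.round(4),np.round(s["contact_force"],2))
p=look("side");cv2.imwrite("pics/s6.png",cv2.resize(p["frame"][180:280,200:333],None,fx=6,fy=6,interpolation=2)); look("top")
E
```

```text
14.325 [0.5525 0.1273 0.0074] [-0.07 -0.2  -0.61]
side wedge 0.45 [264. 248.] [0.5491 0.0635 0.    ]
side wedge_heel 0.47 [250. 255.] [0.5613 0.1066 0.008 ]
side wedge_tip 0.65 [274. 233.] [0.554  0.0053 0.001 ]
side corner_top 0.84 [270. 222.] [0.5499 0.0295 0.066 ]
side corner_top 0.44 [263. 248.] [0.5197 0.1079 0.066 ]
top corner_top 0.66 [274. 210.] [0.5606 0.0263 0.066 ]
```

View pics/s6.png

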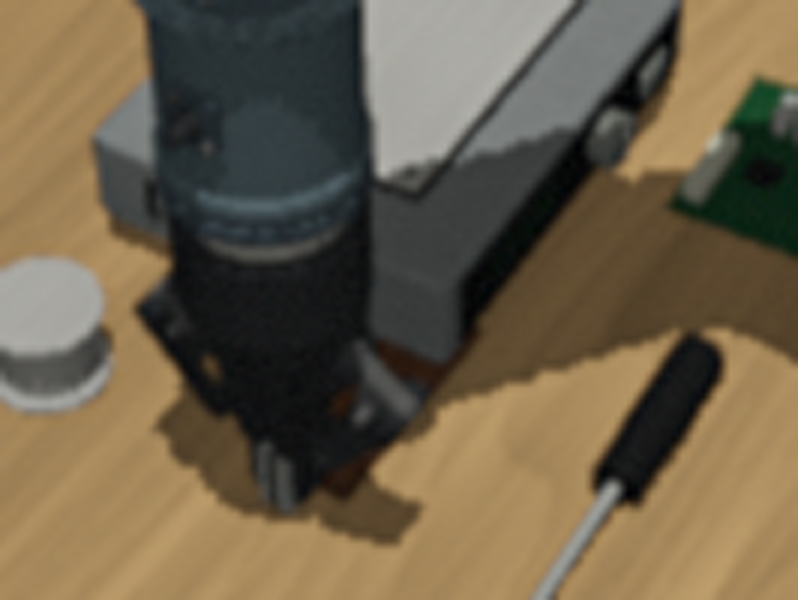

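The wedge is entering under the corner: its near heel corner is at about (345,497), and its front edge vanishes at about (475,335). I'll push on in small steps and feel for the rise in force.

```bash
python3 - <<'E'
from h import *
p=manip.read_camera("side")
f=lambda u:(200+u[0]/6-.4,180+u[1]/6-.4)
for u in [(345,497),(425,405),(475,335)]: print(u,at_z(p,f(u),0)[:2].round(4))
E
```

```text
(345, 497) [0.5368 0.1107]
(425, 405) [0.5361 0.0516]
(475, 335) [0.5395 0.0067]
```

Call:
servo_tool(plan=[[[-0.08,0,0,0,0,0],[-0.08,0,0,0,0,0],[0,0,0,0,0,0]]])

```text
clock: 15.25
eef_pos: [0.5529, 0.1194, 0.0076]
eef_rot: [0.699, 0.716, 0.001, -0.0]
contact_force: [0.1, 3.7, 0.3]
grip_width: 0.0005
grasp_force: 1.7
```

Force is up to 3.7 N, so the wedge has met the foot and is aligned. I'll tighten it a little.

Call:
servo_tool(plan=[[[-0.03,0,0,0,0,0],[-0.02,0,0,0,0,0],[0,0,0,0,0,0]]])

```text
clock: 15.62
eef_pos: [0.553, 0.1181, 0.0078]
eef_rot: [0.698, 0.716, 0.001, -0.001]
contact_force: [-0.2, 5.8, -0.6]
grip_width: 0.0002
grasp_force: 3.4
```

Call:
servo_tool(plan=[[[-0.03,0,0,0,0,0],[-0.01,0,0,0,0,0],[0,0,0,0,0,0]]])

```text
clock: 16.0
eef_pos: [0.5531, 0.1169, 0.0079]
eef_rot: [0.698, 0.716, 0.002, -0.001]
contact_force: [0.4, 9.5, -0.6]
grip_width: -0.0003
grasp_force: 4.5
```

9.5 N, so it is tight. I'll back away, rise and go over the corner.

Call:
servo_tool(plan=[[[0.15,0,0,0,0,0],[0.15,0,0,0,0,0],[0,0,-0.7,0,0,0],[0,0,-0.7,0,0,0],[0,0,-0.2,0,0,0],[-0.9,0,0,0,0,0],[-0.9,0,0,0,0,0],[0,0,0,0,0,0],[0,0,0,0,0,0]]])

```text
clock: 17.12
eef_pos: [0.5545, 0.0238, 0.1029]
eef_rot: [0.699, 0.715, -0.0, -0.0]
contact_force: [0.3, 0.6, 0.6]
grip_width: 0.0002
grasp_force: 0.0
```

```bash
python3 - <<'E'
from h import *
P,Q,s=pose(); print(s["clock"],P.round(4),np.round(s["contact_force"],2))
p=look("side");cv2.imwrite("pics/s7.png",cv2.resize(p["frame"][170:270,200:333],None,fx=6,fy=6,interpolation=2)); look("top")
E
```

```text
17.125 [0.5545 0.0238 0.1029] [0.32 0.58 0.55]
side wedge 0.76 [266. 244.] [0.5508 0.05   0.    ]
side wedge_heel 0.79 [253. 253.] [0.5587 0.098  0.008 ]
side wedge_tip 0.56 [275. 228.] [ 0.561  -0.0079  0.001 ]
side corner_top 0.73 [267. 223.] [0.5549 0.0375 0.066 ]
top wedge 0.76 [267. 213.] [0.5622 0.05   0.    ]
top wedge_heel 0.55 [249. 217.] [0.5513 0.1046 0.008 ]
```

View pics/s7.png

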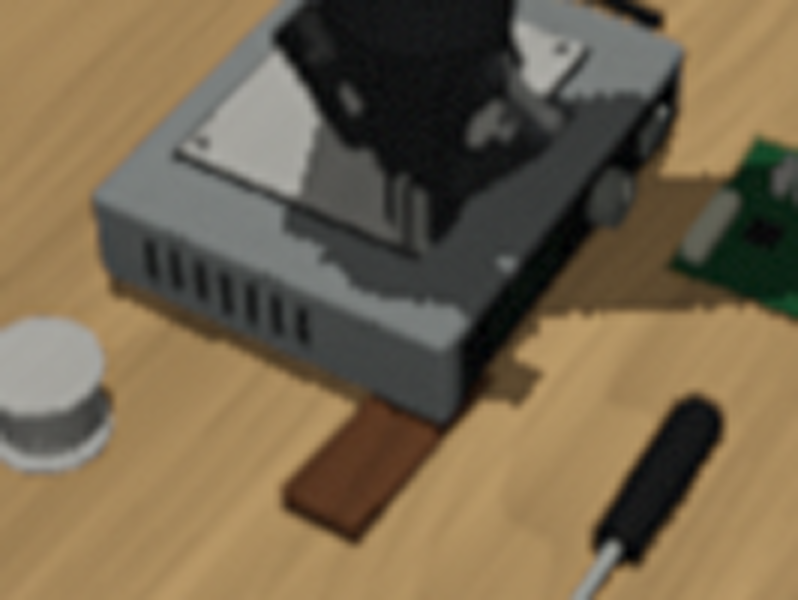

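The wedge sits under the front-left corner, with its heel at about (320,515), and the fingertips are above the corner. Now I'll press.

Call:
servo_tool(plan=[[[0,0,0.3,0,0,0],[0,0,0.25,0,0,0],[0,0,0.05,0,0,0],[0,0,0,0,0,0]]])

```text
clock: 18.12
eef_pos: [0.5545, 0.0235, 0.0668]
eef_rot: [0.699, 0.716, -0.0, -0.0]
contact_force: [0.2, -0.3, 0.1]
grip_width: -0.0001
grasp_force: 0.0
```

Call:
servo_tool(plan=[[[0,0,0.03,0,0,0],[0,0,0.03,0,0,0],[0,0,0,0,0,0]]])

```text
clock: 18.5
eef_pos: [0.5554, 0.0237, 0.0656]
eef_rot: [0.699, 0.716, 0.0, 0.0]
contact_force: [-4.8, -1.1, 18.0]
grip_width: -0.0003
grasp_force: 9.2
```

It is firm: 18 N at z = 65.6 mm with no dip. I'll ease off slightly, hold, then check after release.

Call:
servo_tool(plan=[[[0,0,-0.01,0,0,0],[0,0,0,0,0,0],[0,0,0,0,0,0],[0,0,0,0,0,0],[0,0,0,0,0,0]]])

```text
clock: 19.12
eef_pos: [0.5553, 0.0236, 0.0657]
eef_rot: [0.699, 0.716, 0.0, 0.0]
contact_force: [-3.5, -0.4, 13.0]
grip_width: -0.0
grasp_force: 6.4
```

Call:
servo_tool(plan=[[[0,0,-0.1,0,0,0],[0,0,-0.5,0,0,0],[0,0,-0.9,0,0,0],[0,0,-0.9,0,0,0],[0,0.9,-0.5,0,0,0],[0,0.9,0,0,0,0],[0,0.9,0,0,0,0],[0,0,0,0,0,0],[0,0,0,0,0,0]]])

```text
clock: 20.25
eef_pos: [0.7163, 0.0276, 0.2379]
eef_rot: [0.698, 0.716, -0.0, -0.001]
contact_force: [-0.1, 0.5, 0.0]
grip_width: -0.0
grasp_force: 0.0
```

```bash
python3 - <<'E'
from h import *
P,Q,s=pose(); print(s["clock"],P.round(4),np.round(s["contact_force"],2))
p=look("side");t=look("top")
a=cv2.resize(p["frame"][170:280,190:330],None,fx=4,fy=4,interpolation=2)
# height of case top from depth (level check), world plane fit
d=p["depth"]; Rm=cv2.Rodrigues(np.array(p["rvec"],float))[0]; tv=np.array(p["tvec"]).ravel()
v,u=np.mgrid[0:420,0:560]; X=(np.linalg.inv(p["K"])@np.stack([u.ravel(),v.ravel(),np.ones(u.size)]))*d.ravel(); W=(Rm.T@(X-tv[:,None])).T
k=(abs(W[:,2]-.069)<.012)&(W[:,0]>.585)&(W[:,0]<.69)&(W[:,1]<-.01)&(W[:,1]>-.13)
A=np.c_[W[k,:2],np.ones(k.sum())]; print(k.sum(),np.linalg.lstsq(A,W[k,2],rcond=None)[0])
cv2.imwrite("pics/s8.png",a)
E
```

```text
20.25 [0.7163 0.0276 0.2379] [-0.13  0.51  0.04]
side wedge 0.98 [269. 244.] [0.5449 0.0469 0.    ]
side wedge_heel 0.56 [253. 253.] [0.558  0.0979 0.008 ]
side wedge_tip 0.78 [279. 225.] [ 0.5577 -0.0246  0.001 ]
side corner_top 0.7 [270. 221.] [0.5529 0.0261 0.066 ]
top wedge 0.58 [269. 213.] [0.5639 0.0424 0.    ]
top wedge_heel 0.68 [250. 216.] [0.5548 0.1032 0.008 ]
top corner_top 0.94 [273. 212.] [0.5567 0.0303 0.066 ]
1182 [-1.01939099e-04  5.52480839e-05  7.17532317e-02]
```

View pics/s8.png

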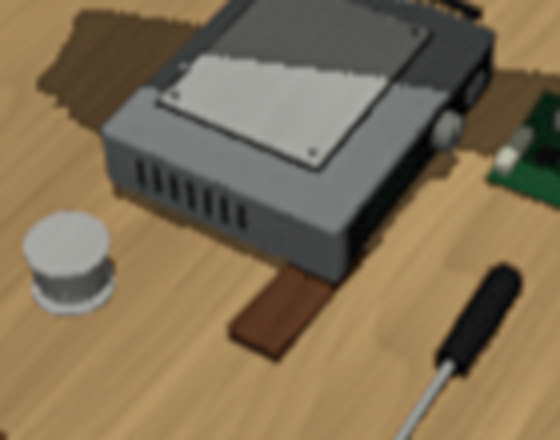

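The heel at about (258,340) is well outside the case and the wedge is aligned under the foot. The plate reads level within 0.001 rad, and the arm is clear, so I'll hand it in.

```bash
python3 -c "
from bench import manip; print(manip.finish_job())"
```

```text
the job is handed in; nothing more can be done
None
```

I pushed the wedge thin end first under the worn foot until it was tight (9.5 N), then pressed the corner with up to 18 N and it did not dip. I handed the job in at about 20 s with the preheater level within 0.001 rad and the arm clear, but got no verdict back.

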